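# Scan the canister's three labels and hold it up

### The job

Take the square steel canister off the tray and, keeping it upright, show its three paper labels to the window of the label scanner one after the other, each held still for about a second at the reading spot in front of the window: first the left label, then the front one (the side under the tab on the lid's edge), then the right one (left and right as you see them when you look at that front side). Then raise it to at least 20 cm of clear air under its bottom and finish there, still holding it level and steady; do not put it down. Do not touch the scanner with anything, and leave all the other things where they are.

Things in the scene. Friction and masses are not known exactly. Their poses are not given: they have to be found in the camera images.
- canister: the only square canister: steel, 62 x 62 mm, 110 mm tall to its flat lid, 0.25 to 0.5 kg. Origin: centre of its underside, z up. A tab 30 mm long, 10 mm high stands on the lid along the front edge; front = its -x side, left +y, right -y. All four sides are flat: grip any opposite two, about 80 mm up, above the labels. Starts in any of the three places on the tray, front roughly away from the robot
- label_front (a point): centre of the front label (42 x 36 mm paper): canister frame (-31, 0, 35) mm. There is no label on the back
- label_left (a point): centre of the left label (42 x 36 mm paper): canister frame (0, 31, 35) mm
- label_right (a point): centre of the right label (42 x 36 mm paper): canister frame (0, -31, 35) mm
- scanner: fixed label scanner: a black head 90 (x) x 120 (y) x 110 mm on a short neck and foot, 208 mm tall in all. Origin: centre of its underside, z up. Its window looks along its own -x: the window's centre is at (-45, 0, 150) mm in its frame. It reads a label that lies upright at the reading spot and faces the window to within about 14 degrees
- spot (a point): the reading spot: 90 mm straight in front of the window's centre, scanner frame (-135, 0, 150) mm, so 150 mm above the counter. A label is read when its centre is within 30 mm of it, with the canister on the far side of the label from the window
- tray: fixed low aluminium tray, 130 (x) x 380 (y) mm, rim 16 mm high, floor 3 mm above the counter; origin under its centre. Three canisters stand on it in a row along its y, about 120 mm apart
- round_tall: round steel canister, 64 mm across, 118 mm tall plus a 10 mm knob, on the tray; origin at the centre of its underside; to be left alone
- round_short: round steel canister, 68 mm across, 90 mm tall plus a 10 mm knob, on the tray; origin at the centre of its underside; to be left alone
- bowl: steel bowl, 150 mm across, 60 mm tall; origin at the centre of its underside; to be left alone
- mill: dark wooden pepper mill, 56 mm across, 147 mm tall; origin at the centre of its underside; to be left alone
- ramekin: white ramekin, 76 mm across, 45 mm tall; origin at the centre of its underside; to be left alone
- spoon: steel spoon, 240 mm long, lying on the counter; to be left alone
There are look-alikes about, which are no part of the job. What is shaped like the canister but yellow is not meant.

How it is judged:
On the way, in this order (a step that is already met when the one before it is completed fails the run):
1. the canister is lifted clear of the tray, upright, in the fingers (height (world z) of canister above 0.05 m and angle between canister's own z axis and vertical below 0.15 rad and contact force between the fingers and canister above 1 N), for 0.2 s.
2. the left label is held still at the reading spot, facing the window (distance between label_left and spot below 0.03 m and x of canister in the frame of scanner below -0.145 m and angle between the y axis of canister and the x axis of scanner, either way round below 0.25 rad and angle between canister's own z axis and vertical below 0.12 rad and linear speed of canister below 0.03 m/s and angular speed of canister below 0.25 rad/s and contact force between the fingers and canister above 1 N), for 0.5 s.
3. the front label is held still at the reading spot, facing the window (distance between label_front and spot below 0.03 m and x of canister in the frame of scanner below -0.145 m and angle between the x axis of canister and the x axis of scanner, either way round below 0.25 rad and angle between canister's own z axis and vertical below 0.12 rad and linear speed of canister below 0.03 m/s and angular speed of canister below 0.25 rad/s and contact force between the fingers and canister above 1 N), for 0.5 s.
4. the right label is held still at the reading spot, facing the window (distance between label_right and spot below 0.03 m and x of canister in the frame of scanner below -0.145 m and angle between the y axis of canister and the x axis of scanner, either way round below 0.25 rad and angle between canister's own z axis and vertical below 0.12 rad and linear speed of canister below 0.03 m/s and angular speed of canister below 0.25 rad/s and contact force between the fingers and canister above 1 N), for 0.5 s.
At the end, for the whole second after the job is handed in: the canister is held in the fingers with its bottom at least 195 mm above the counter, tilted by less than 5 degrees, still (under 20 mm/s and 0.15 rad/s), carried by nothing else; all other loose things are within 30 mm of where they were (height (world z) of canister above 0.195 m and angle between canister's own z axis and vertical below 0.09 rad and linear speed of canister below 0.02 m/s and angular speed of canister below 0.15 rad/s and contact force between the fingers and canister above 1 N and contact force between canister and scanner below 0.2 N and contact force between canister and tray below 0.2 N and contact force between canister and round_tall below 0.2 N and contact force between canister and round_short below 0.2 N and contact force between canister and bowl below 0.2 N and contact force between canister and mill below 0.2 N and contact force between canister and ramekin below 0.2 N and contact force between canister and spoon below 0.2 N and distance of each of round_tall, round_short, bowl, mill, ramekin, spoon from where it was at the start of the episode below 0.03 m); the arm keeps its last pose, push and grip.
It fails at once if the canister is tipped by more than 20 degrees (angle between canister's own z axis and vertical above 0.35 rad).
It fails at once if the scanner is touched with more than 2 N (contact force between any of canister, the fingers, the arm and scanner above 2 N).
It fails at once if another thing is shoved by more than 30 mm (distance of any of round_tall, round_short, bowl, mill, ramekin, spoon from where it was at the start of the episode above 0.03 m).
It fails at once if another canister or the mill is tipped over (angle between any of round_tall, round_short, mill's own z axis and vertical above 0.35 rad).
It also fails if it takes over 51 s, if anything falls off the work surface, if the arm or the gripper's body presses on something with over 40 N, if the wrist force passes 120 N, or if a joint passes its speed limit or range.

### The arm

A 7-joint arm with a two-finger parallel gripper is mounted at the origin on the work surface. World frame = base frame: x ahead of the robot, y to its left, z up, the work surface at z = 0. Lengths are in m, angles in rad, forces in N, time in s.
With the tool pointing down it reaches from about 0.425 to 0.925 m from the base axis. Payload 6.8 kg.
Tool frame: the origin (TCP) lies on the centre line of the jaws, within the pads' length; the fingertips stand 25 mm ahead of it and the grasp point (between the pads) lies 6 mm ahead of it; z points along the fingers, y is the line along which they close (so a half turn about z gives the same grasp; the last joint's range is limited). The gripper opens to 85 mm and grips with 20 to 120 N. Pads are 22 mm wide; open, the fingers measure 114 mm over their backs; the gripper's body (76 mm by 85 mm) begins 54 mm behind the grasp point. The pads swing forward as they close: fully open they stand 13 mm farther back than shut.
Start: joints at [-1.219, 0.477, 0.022, 1.555, -0.011, 1.109, -0.083], TCP at [0.3, 0.605, 0.256] pointing down, gripper open.
Joint ranges: [-2.96, 2.96], [-0.34, 2.1], [-1.41, 1.46], [0.24, 2.44], [-1.37, 4.51], [0.17, 1.92], [-2.96, 2.96]. Speed limits (rad/s): [2.39, 2.39, 3.14, 3.14, 3.14, 3.14, 3.14].

### API

Orientations are given as a rotation vector (axis times angle).
In Python, from bench import status, imaging, workorder gives the robot as it stands.
- The arm moves only by the tool send_rows, never from a script. Its argument "steps" is a list of rows, each an object of numbers: "dx", "dy", "dz": the shift along the tool's x, y, z in cm; "yaw": the turn about the tool's z in degrees; "gripper": the opening, from 0 (shut) to 1 (fully open). A call has 1 to 5 rows; each row is the pose to reach, as a shift and turn from the pose commanded when the call began, along the tool's axes at that moment; what a row does not reach only later rows make up. A row lasts 1/8 s, in which the tool goes at most 62.5 mm and 10.7 degrees, less where a joint would pass 70% of its speed; a pose out of reach is approached as far as the arm can. A call with a gripper value outside its range is refused whole. The fingers move at their own pace and stop on an object; "force" is the grip in N (left out, the last holds). Time passes only in rows, so rows that repeat a pose let the fingers close. It gives the time, the measured TCP pose, the force, the opening and the grip force at its end, in the units of the state.
- status.get_obs(): the state, without advancing time (a new reading comes with each control period).
- imaging.grab_frame(name): name is "scene" or "top" or "wrist"; returns a dict with "color" (420x560x3 uint8, red, green, blue), "depth" (420x560 float32, m along the optical axis (not along the pixel's ray), 0 where there is no reading), "K" (3x3 intrinsics, pixels), "k1" (the pictures are not rectified: a ray, as slopes to the right and down, at radius r is drawn at 1 + k1 r^2 times it, then the intrinsics apply), "R" (3x3) and "t" (3): a world point X has camera coordinates R X + t. Camera axes: x right, y down, z forward; pixel columns grow to the right and rows downward; lengths in m; the calibration is good to about 2 mm. A picture is of the moment at which its call begins.
- workorder.hand_in(): hands the job in; it is judged then, once.
The state is a dict: "clock": time; "joints": joint angles; "qvel": joint speeds; "tau": joint torques, N m; "tcp_pos": TCP position; "orientation": TCP orientation; "contact_force": force on the tool from outside, world axes, zero at the start; "moment": the same for the moment, N m; "grip_width": finger opening in m; "gripper_force": force on a finger pad.
Only numpy, scipy, OpenCV 4.12 (cv2) and the standard library are available. Lean on these libraries where they do the work, as an engineer would, in place of code of your own. Each camera call takes 0.05 s, during which the arm holds its last target. There are 200 camera calls.

## Working session

There is one attempt and no reset: what is moved stays moved. The work goes in short steps, Python scripts to look and compute and a tool call to move; the robot and the scene stay as the last step left them, time stands still between calls to the robot, and variables do not carry over. Pictures are saved under pics/ and viewed, at most 12 in all, crops included, and the job is handed in when it is done.

Besides the shell and the picture viewer there is one more tool, called as name(argument=value, ...), one argument or row to a line, values as JSON. send_rows: Moves the arm, as the interface text tells. Its arguments: {"type":"object","properties":{"steps":{"type":"array"},"force":{"type":"number"}},"required":["steps"]}

```bash
mkdir -p pics; cat > h.py <<'E'
import numpy as np, cv2
from bench import status, imaging, workorder
def load(n):
    d=np.load(f'pics/{n}.npz'); return {k:d[k] for k in d.files}
def save(n,tag):
    f=imaging.grab_frame(n); np.savez(f'pics/{tag}.npz',**f); cv2.imwrite(f'pics/{tag}.png',f['color'][:,:,::-1]); return f
def rays(f,px):
    px=np.atleast_2d(np.asarray(px,float)); K=f['K']; k1=float(f['k1'])
    d=np.c_[(px[:,0]-K[0,2])/K[0,0],(px[:,1]-K[1,2])/K[1,1]]
    u=d.copy()
    for _ in range(20): u=d/(1+k1*(u**2).sum(1,keepdims=True))
    return np.c_[u,np.ones(len(u))]
def plane(f,px,z):
    R=f['R'];c=-R.T@f['t']; w=rays(f,px)@R
    return c+w*((z-c[2])/w[:,2])[:,None]
def cloud(f):
    h,w=f['depth'].shape; v,u=np.mgrid[:h,:w]
    r=rays(f,np.c_[u.ravel(),v.ravel()]); p=(r*f['depth'].reshape(-1,1)-f['t'])@f['R']
    p[f['depth'].ravel()==0]=np.nan
    return p.reshape(h,w,3)
E
python3 - <<'E'
from h import *
ims=[save(n,n+'0')for n in('scene','top')]
print(ims[1]['K'],ims[1]['k1'],[(-f['R'].T@f['t']).round(3) for f in ims])
print(status.get_obs())
E
```

```text
[[378.93247253   0.         284.00357756]
 [  0.         378.93247253 207.37486802]
 [  0.           0.           1.        ]] -0.06957374625428973 [array([1.123, 0.54 , 1.19 ]), array([ 0.44 , -0.005,  1.078])]
{'clock': 0.1, 'joints': array([-1.21910784,  0.47772288,  0.02235626,  1.55633947, -0.01152454,
        1.10928271, -0.08307967]), 'qvel': array([-0.00010884, -0.00268171,  0.00201253,  0.00088696, -0.0001626 ,
        0.00118159,  0.00097953]), 'tau': array([ 3.90648987e-03, -5.97764575e+01,  1.61339577e+00, -2.81959909e+01,
        1.28051321e-02,  4.95504064e-03,  7.02249565e-06]), 'tcp_pos': array([0.29933082, 0.60446245, 0.25542504]), 'orientation': array([-7.15800586e-01, -3.05868143e+00,  2.51580673e-03]), 'contact_force': array([-0.11259489, -0.56211374, -0.28180546]), 'moment': array([ 0.05349464,  0.05222861, -0.03589375]), 'gripper_force': 0.0, 'grip_width': 0.08519334045531522}
```

View pics/scene0.png

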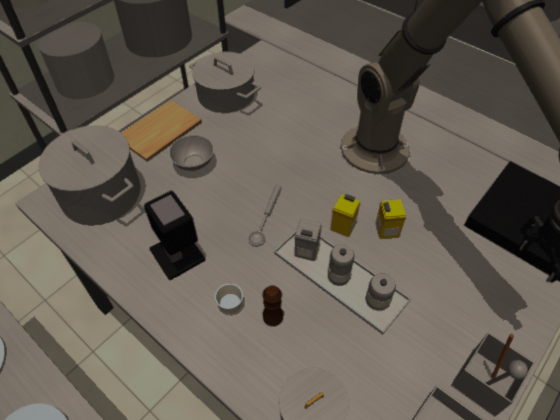

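View pics/top0.png

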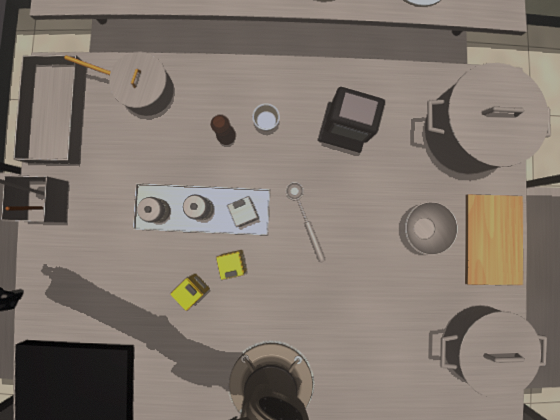

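The square canister is at the tray's right end, top view (243,210), with the tab near (238,200). The scanner is at (355,115), the round canisters at (150,209) and (197,206). The spoon is at (305,220), the mill at (222,128) and the ramekin at (266,118). Next I measure.

```bash
python3 - <<'E'
from h import *
for n in('top','scene'):
    f=load(n+'0'); P=cloud(f); Z=P[...,2]
    X,Y=P[...,0],P[...,1]
    print(n)
    def rect(m,name):
        m=m.astype(np.uint8); k,l,s,c=cv2.connectedComponentsWithStats(m)
        for i in range(1,k):
            if s[i,4]<25: continue
            q=P[l==i]; r=cv2.minAreaRect((q[:,:2]*1000).astype(np.float32))
            print(name,s[i,4],'px',c[i].round(),'rect c',np.round(r[0]),'size',np.round(r[1]),'ang',round(r[2],1),'z',np.median(q[:,2]).round(4),'cen',q.mean(0).round(3))
    reg=(X>.35)&(X<.85)&(Y>-.35)&(Y<.45)
    rect(reg&(Z>.10)&(Z<.135)&(Y<.13)&(Y>-0.0),'lid')
    rect(reg&(Z>.1165)&(Z<.135)&(Y<.13)&(Y>-0.0),'tab')
    rect((X>.5)&(X<.9)&(Y<-.02)&(Y>-.4)&(Z>.19)&(Z<.225),'head')
    rect((X>.4)&(X<.9)&(Y<-.02)&(Y>-.4)&(Z>.006)&(Z<.04),'low')
    rect(reg&(Z>.08)&(Z<.16)&(Y>.1),'other')
    rect((X>.3)&(X<.6)&(Y>-.02)&(Y<.4)&(Z>.08)&(Z<.13),'near')
f=load('top0')
c=f['color'][40:280,120:400,::-1]; c=cv2.resize(np.clip(c*1.4,0,255).astype(np.uint8)[20:,90:],None,fx=4,fy=4)[:, :]
a=cv2.resize(f['color'][185:235,215:275,::-1],None,fx=8,fy=8,interpolation=cv2.INTER_CUBIC)
s=load('scene0'); b=cv2.resize(s['color'][185:275,140:215,::-1],None,fx=4.44,fy=4.44,interpolation=cv2.INTER_CUBIC)[:400]
b2=cv2.resize(s['color'][210:270,280:330,::-1],None,fx=6.6,fy=6.6)[:400]
o=np.zeros((400,480+b.shape[1],3),np.uint8);o[:,:480]=a[:400];o[:b.shape[0],480:]=np.clip(b*1.8,0,255)
cv2.imwrite('pics/crop.png',o[:,:800])
E
```

```text
top
lid 36 px [227. 124.] rect c [701. 125.] size [33.  8.] ang 1.6 z 0.1283 cen [0.7   0.126 0.128]
lid 574 px [242. 211.] rect c [479.  82.] size [62. 62.] ang 24.6 z 0.1125 cen [0.479 0.081 0.113]
lid 147 px [232. 257.] rect c [362. 107.] size [23. 46.] ang 2.2 z 0.1092 cen [0.361 0.106 0.108]
tab 35 px [227. 124.] rect c [701. 125.] size [33.  8.] ang 1.6 z 0.1284 cen [0.7   0.126 0.129]
tab 69 px [239. 204.] rect c [497.  90.] size [16. 30.] ang 24.1 z 0.122 cen [0.497 0.09  0.122]
head 1865 px [357. 110.] rect c [ 724. -191.] size [122.  90.] ang 76.3 z 0.2052 cen [ 0.721 -0.189  0.205]
low 606 px [337. 137.] rect c [ 733. -193.] size [130. 118.] ang 75.7 z 0.0133 cen [ 0.703 -0.174  0.013]
low 333 px [303. 212.] rect c [482. -73.] size [182.  47.] ang 17.5 z 0.0136 cen [ 0.485 -0.079  0.014]
low 202 px [411. 227.] rect c [ 451. -386.] size [29. 98.] ang 89.8 z 0.0191 cen [ 0.449 -0.389  0.02 ]
other 1673 px [137.  87.] rect c [800. 376.] size [147. 100.] ang 89.9 z 0.0894 cen [0.806 0.377 0.09 ]
other 353 px [221. 125.] rect c [702. 145.] size [46. 48.] ang 89.1 z 0.136 cen [0
[... 1945 characters left out ...]
er 421 px [272. 298.] rect c [704. 152.] size [42. 48.] ang 45.5 z 0.1329 cen [0.709 0.156 0.126]
other 2317 px [319. 392.] rect c [801. 377.] size [145.  97.] ang 90.0 z 0.0909 cen [0.806 0.379 0.091]
near 497 px [346. 207.] rect c [343. 115.] size [64. 60.] ang 12.8 z 0.1097 cen [0.348 0.118 0.107]
near 42 px [385. 218.] rect c [305. 222.] size [17.  9.] ang 89.5 z 0.0974 cen [0.304 0.224 0.097]
near 567 px [308. 232.] rect c [480.  87.] size [66. 62.] ang 23.7 z 0.1123 cen [0.488 0.092 0.109]
near 504 px [341. 258.] rect c [491. 209.] size [61. 61.] ang 52.9 z 0.1191 cen [0.499 0.212 0.113]
near 494 px [382. 285.] rect c [483. 334.] size [63. 67.] ang 53.6 z 0.0929 cen [0.486 0.335 0.093]
```

View pics/crop.png

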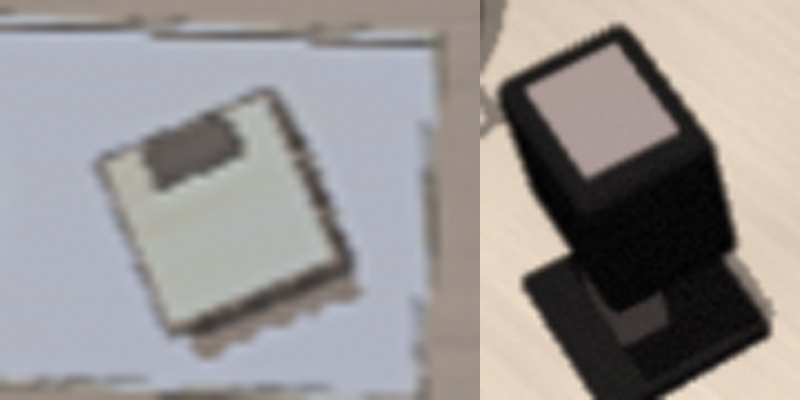

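Measured so far:
- **Canister:** centre about (0.480, 0.083), lid at z 0.113 in both views. The front points to +24°, so the left face points to -66°.
- **Scanner:** centre about (0.725, -0.190), axis at 166°.

I will check which side the window is on while moving.

send_rows(
  steps=[
    {"dx": -4.2, "dy": -4.1, "yaw": 10.5, "gripper": 1},
    {"dx": -8.4, "dy": -8.2, "yaw": 21},
    {"dx": -12.6, "dy": -12.3, "yaw": 31.5},
    {"dx": -16.8, "dy": -16.4, "yaw": 42},
    {"dx": -21, "dy": -20.5, "yaw": 52},
  ],
)

```text
validation failed for argument at $.st...
```

```bash
cat >> h.py <<'E'
from scipy.spatial.transform import Rotation as Ro
def go(x,y,z,a,pt=None):
    """shift (cm, tool axes) and yaw (deg) to TCP x,y,z with tool x at angle a"""
    o=status.get_obs(); R=Ro.from_rotvec(o['orientation']).as_matrix(); p=o['tcp_pos']
    th=np.degrees(np.arctan2(R[1,0],R[0,0])); d=R.T@(np.array([x,y,z])-p)*100
    print('t',o['clock'].__round__(2),'tcp',p.round(4),'toolx',th.round(1),'tilt',np.degrees(np.arccos(-R[2,2])).round(2),'J',np.degrees(o['joints']).round(1),'w',round(o['grip_width'],4),'F',round(o['gripper_force'],1))
    print('  go d(cm)',d.round(2),'yaw',round((th-a+180)%360-180,1))
E
python3 - <<'E'
from h import *
go(.48,.083,.256,-66)
f=load('top0'); a=np.clip(cv2.resize(f['color'][75:165,310:400,::-1],None,fx=6,fy=6,interpolation=cv2.INTER_CUBIC).astype(float)*2.5,0,255)
cv2.imwrite('pics/scan.png',a)
E
```

```text
t 0.1 tcp [0.2993 0.6045 0.2554] toolx 153.7 tilt 0.09 J [-69.8  27.4   1.3  89.2  -0.7  63.6  -4.8] w 0.0852 F 0.0
  go d(cm) [-3.933e+01 -3.871e+01  1.000e-02] yaw -140.3[ WARN:0@0.538] global loadsave.cpp:1063 imwrite_ Unsupported depth image for selected encoder is fallbacked to CV_8U.
```

View pics/scan.png

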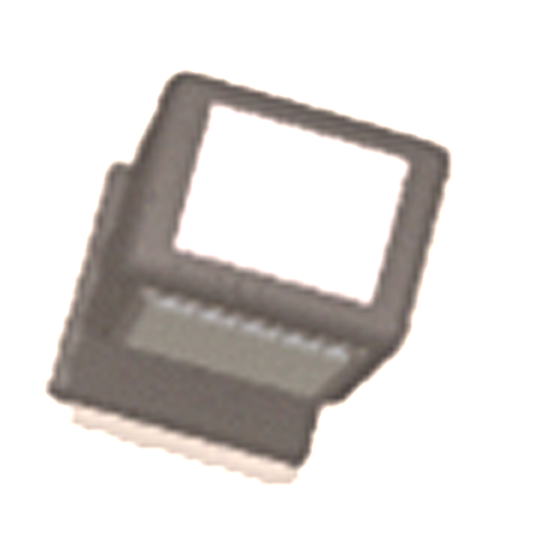

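The glassy window strip (about (240,350) in this crop) is on the robot-facing side, as assumed. The rows were refused, probably because each row needs every field.

send_rows(
  steps=[
    {"dx": -4.2, "dy": -4.1, "dz": 0, "yaw": 10.5, "gripper": 1},
    {"dx": -8.4, "dy": -8.2, "dz": 0, "yaw": 21, "gripper": 1},
    {"dx": -12.6, "dy": -12.3, "dz": 0, "yaw": 31.5, "gripper": 1},
    {"dx": -16.8, "dy": -16.4, "dz": 0, "yaw": 42, "gripper": 1},
    {"dx": -21, "dy": -20.5, "dz": 0, "yaw": 52, "gripper": 1},
  ],
)

```text
clock: 0.72
tcp_pos: [0.3971, 0.326, 0.2561]
orientation: [-1.991, -2.43, 0.0]
contact_force: [1.0, -0.1, 0.1]
grip_width: 0.0851
gripper_force: 0.0
```

```bash
python3 -c "
from h import *
go(.48,.083,.256,-66)"
```

```text
t 0.72 tcp [0.3971 0.326  0.2561] toolx 101.3 tilt 0.01 J [-60.   12.1  15.8 111.8  -3.9  56.6 -31. ] w 0.0851 F 0.0
  go d(cm) [-2.545e+01  3.360e+00  1.000e-02] yaw 167.3
```

send_rows(
  steps=[
    {"dx": -5.1, "dy": 0.7, "dz": 0, "yaw": 10.5, "gripper": 1},
    {"dx": -10.2, "dy": 1.4, "dz": 0, "yaw": 21, "gripper": 1},
    {"dx": -15.3, "dy": 2, "dz": 0, "yaw": 31.5, "gripper": 1},
    {"dx": -20.4, "dy": 2.7, "dz": 0, "yaw": 42, "gripper": 1},
    {"dx": -25.4, "dy": 3.4, "dz": 0, "yaw": 52, "gripper": 1},
  ],
)

```text
clock: 1.35
tcp_pos: [0.4815, 0.0845, 0.2563]
orientation: [-2.855, -1.311, -0.0]
contact_force: [1.2, -0.4, -0.1]
grip_width: 0.0854
gripper_force: 0.0
```

send_rows(
  steps=[
    {"dx": 0, "dy": 0, "dz": 0, "yaw": 10.5, "gripper": 1},
    {"dx": 0, "dy": 0, "dz": 0, "yaw": 21, "gripper": 1},
    {"dx": 0, "dy": 0, "dz": 0, "yaw": 31.5, "gripper": 1},
    {"dx": 0, "dy": 0, "dz": 0, "yaw": 42, "gripper": 1},
    {"dx": 0, "dy": 0, "dz": 0, "yaw": 42, "gripper": 1},
  ],
)

```text
clock: 1.98
tcp_pos: [0.4811, 0.0862, 0.2561]
orientation: [3.134, 0.213, -0.001]
contact_force: [-0.7, -0.0, 0.1]
grip_width: 0.0854
gripper_force: 0.0
```

```bash
python3 -c "
from h import *
go(.48,.083,.256,-66)
f=save('wrist','w1')"
```

```text
t 1.98 tcp [0.4811 0.0862 0.2561] toolx 7.8 tilt 0.04 J [-51.   10.7  38.5 115.9  -8.   55.9 -90.7] w 0.0854 F 0.0
  go d(cm) [-0.15  0.3   0.01] yaw 73.8
```

View pics/w1.png

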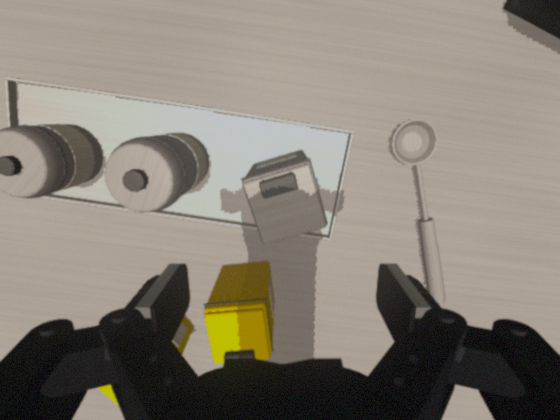

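The wrist view shows the square steel canister at (285,197) with its tab at (278,185). J7 will reach about -164.5°, inside its range. I check the canister pose with this view's depth, then go on.

```bash
python3 - <<'E'
from h import *
f=load('w1');P=cloud(f);X,Y,Z=np.moveaxis(P,2,0)
for lo,hi in((.106,.1165),(.1185,.13)):
    m=(abs(X-.48)<.07)&(abs(Y-.083)<.06)&(Z>lo)&(Z<hi); q=P[m]
    r=cv2.minAreaRect((q[:,:2]*1000).astype(np.float32)); print(m.sum(),r,np.median(q[:,2]))
# lid outline in the two fixed views for comparison
for n in('top0','scene0'):
    g=load(n);P=cloud(g);X,Y,Z=np.moveaxis(P,2,0)
    m=(abs(X-.48)<.06)&(abs(Y-.085)<.05)&(Z>.104)&(Z<.118);q=P[m];print(n,cv2.minAreaRect((q[:,:2]*1000).astype(np.float32)))
E
```

```text
3891 ((482.2123718261719, 84.01751708984375), (59.612030029296875, 59.96287536621094), 24.101285934448242) 0.11294361081293178
642 ((499.6942443847656, 92.16790771484375), (14.219061851501465, 29.98116111755371), 24.059585571289062) 0.1228227548900354
top0 ((479.384033203125, 82.90020751953125), (60.64860534667969, 60.57011795043945), 23.69081687927246)
scene0 ((479.74017333984375, 86.89241027832031), (64.63644409179688, 61.38085174560547), 23.94954490661621)
```

send_rows(
  steps=[
    {"dx": 0, "dy": 0, "dz": 0, "yaw": 10.5, "gripper": 1},
    {"dx": 0, "dy": 0, "dz": 0, "yaw": 21, "gripper": 1},
    {"dx": 0, "dy": 0, "dz": 0, "yaw": 31.5, "gripper": 1},
    {"dx": 0, "dy": 0, "dz": 0, "yaw": 42, "gripper": 1},
    {"dx": 0, "dy": 0, "dz": 0, "yaw": 52, "gripper": 1},
  ],
)

```text
clock: 2.65
tcp_pos: [0.4812, 0.0861, 0.2562]
orientation: [2.908, -1.188, -0.0]
contact_force: [-0.9, -0.0, 0.2]
grip_width: 0.0852
gripper_force: 0.0
```

send_rows(
  steps=[
    {"dx": 0, "dy": 0, "dz": 0, "yaw": 10, "gripper": 1},
    {"dx": 0, "dy": 0, "dz": 0, "yaw": 20, "gripper": 1},
    {"dx": 0, "dy": 0, "dz": 0, "yaw": 21, "gripper": 1},
    {"dx": 0, "dy": 0, "dz": 0, "yaw": 21, "gripper": 1},
  ],
)

```text
clock: 3.15
tcp_pos: [0.4813, 0.0862, 0.2563]
orientation: [2.648, -1.69, -0.0]
contact_force: [0.2, 0.8, -0.4]
grip_width: 0.0855
gripper_force: 0.0
```

```bash
python3 -c "
from h import *
go(.48,.084,.12,-66)"
```

```text
t 3.15 tcp [0.4813 0.0862 0.2563] toolx -65.1 tilt 0.01 J [ -61.5   12.7   51.6  116.4  -12.    56.2 -159. ] w 0.0855 F 0.0
  go d(cm) [ 0.14  0.21 13.63] yaw 0.9
```

send_rows(
  steps=[
    {"dx": 0.1, "dy": 0.1, "dz": 4, "yaw": 1, "gripper": 1},
    {"dx": 0.1, "dy": 0.1, "dz": 8, "yaw": 1, "gripper": 1},
    {"dx": 0.1, "dy": 0.1, "dz": 12, "yaw": 1, "gripper": 1},
    {"dx": 0.1, "dy": 0.1, "dz": 15, "yaw": 1, "gripper": 1},
    {"dx": 0.1, "dy": 0.1, "dz": 16.7, "yaw": 1, "gripper": 1},
  ],
)

```text
clock: 3.78
tcp_pos: [0.4804, 0.0846, 0.0879]
orientation: [2.631, -1.715, -0.002]
contact_force: [-0.7, 0.2, 0.2]
grip_width: 0.0851
gripper_force: 0.0
```

send_rows(
  force=50,
  steps=[
    {"dx": 0, "dy": 0, "dz": 0, "yaw": 0, "gripper": 1},
    {"dx": 0, "dy": 0, "dz": 0, "yaw": 0, "gripper": 0.5},
    {"dx": 0, "dy": 0, "dz": 0, "yaw": 0, "gripper": 0.3},
    {"dx": 0, "dy": 0, "dz": 0, "yaw": 0, "gripper": 0.3},
    {"dx": 0, "dy": 0, "dz": 0, "yaw": 0, "gripper": 0.3},
  ],
)

```text
clock: 4.4
tcp_pos: [0.4814, 0.0849, 0.0905]
orientation: [-2.628, 1.718, -0.001]
contact_force: [-2.3, -1.0, 6.5]
grip_width: 0.0617
gripper_force: 54.3
```

```bash
python3 -c "
from h import *
go(.48,.084,.3,-66)
print(status.get_obs()['contact_force'])"
```

```text
t 4.4 tcp [0.4814 0.0849 0.0905] toolx -66.3 tilt 0.11 J [ -48.1   28.9   38.9  123.9  -30.6   36.8 -143.8] w 0.0617 F 54.3
  go d(cm) [ 2.000e-02  1.300e-01 -2.095e+01] yaw -0.3
[-2.2937121  -1.04016075  6.45328247]
```

send_rows(
  steps=[
    {"dx": 0, "dy": 0, "dz": -1, "yaw": 0, "gripper": 0.3},
    {"dx": 0, "dy": 0, "dz": -3, "yaw": 0, "gripper": 0.3},
    {"dx": 0, "dy": 0, "dz": -6, "yaw": 0, "gripper": 0.3},
    {"dx": 0, "dy": 0, "dz": -9, "yaw": 0, "gripper": 0.3},
    {"dx": 0, "dy": 0, "dz": -11.2, "yaw": 0, "gripper": 0.3},
  ],
)

```text
clock: 5.03
tcp_pos: [0.4807, 0.0848, 0.2028]
orientation: [-2.629, 1.718, -0.0]
contact_force: [0.0, 0.9, -5.2]
grip_width: 0.0615
gripper_force: 56.3
```

```bash
python3 - <<'E'
from h import *
go(.561,-.149,.2025,166)
f=save('top','t2');P=cloud(f);X,Y,Z=np.moveaxis(P,2,0)
s=save('scene','s2'); cv2.imwrite('pics/s2c.png',cv2.resize(s['color'][120:320,200:420,::-1],None,fx=2.7,fy=2.7))
E
```

```text
t 5.03 tcp [0.4807 0.0848 0.2028] toolx -66.3 tilt 0.05 J [ -58.4   18.1   49.9  119.7  -18.2   49.8 -154.3] w 0.0615 F 56.3
  go d(cm) [2.463e+01 2.030e+00 2.000e-02] yaw 127.7
```

View pics/s2c.png

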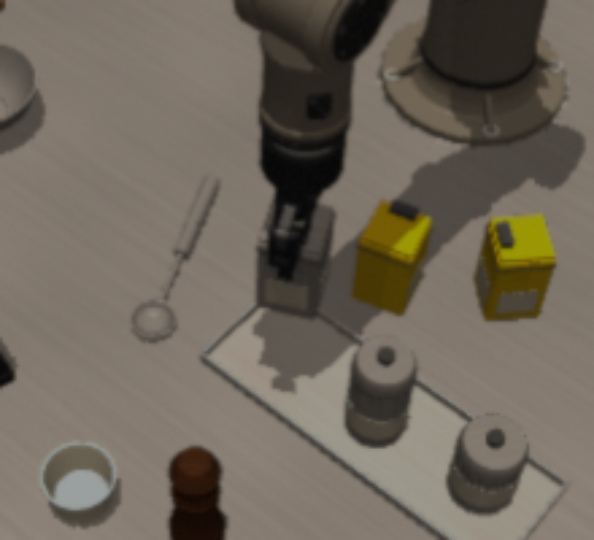

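The canister is lifted clear and upright, with the front label showing at (288,293). Next I carry it to the spot while turning it 232° counter-clockwise for the left label.

send_rows(
  steps=[
    {"dx": 3.5, "dy": 0.3, "dz": 0, "yaw": -8, "gripper": 0.3},
    {"dx": 8.5, "dy": 0.7, "dz": 0, "yaw": -18, "gripper": 0.3},
    {"dx": 14, "dy": 1.2, "dz": 0, "yaw": -28, "gripper": 0.3},
    {"dx": 19.5, "dy": 1.6, "dz": 0, "yaw": -38, "gripper": 0.3},
    {"dx": 24.6, "dy": 2, "dz": 0, "yaw": -48, "gripper": 0.3},
  ],
)

```text
clock: 5.75
tcp_pos: [0.561, -0.15, 0.2]
orientation: [-3.103, 0.492, 0.003]
contact_force: [0.7, 0.2, -4.1]
grip_width: 0.0614
gripper_force: 56.2
```

send_rows(
  steps=[
    {"dx": 0, "dy": 0, "dz": 0, "yaw": -10, "gripper": 0.3},
    {"dx": 0, "dy": 0, "dz": 0, "yaw": -20, "gripper": 0.3},
    {"dx": 0, "dy": 0, "dz": 0, "yaw": -30, "gripper": 0.3},
    {"dx": 0, "dy": 0, "dz": 0, "yaw": -40, "gripper": 0.3},
    {"dx": 0, "dy": 0, "dz": 0, "yaw": -50, "gripper": 0.3},
  ],
)

```text
clock: 6.38
tcp_pos: [0.5603, -0.1482, 0.1998]
orientation: [-3.019, -0.865, 0.003]
contact_force: [-0.4, 0.3, -5.2]
grip_width: 0.0615
gripper_force: 56.9
```

```bash
python3 - <<'E'
from h import *
go(.561,-.149,.2025,166)
E
```

```text
t 6.38 tcp [ 0.5603 -0.1482  0.1998] toolx 32.0 tilt 0.14 J [-10.   23.1  24.  106.9 -11.6  52.5 -38.6] w 0.0615 F 56.9
  go d(cm) [ 0.02  0.1  -0.27] yaw -134.0
```

send_rows(
  steps=[
    {"dx": 0, "dy": 0.1, "dz": -0.2, "yaw": -10, "gripper": 0.3},
    {"dx": 0, "dy": 0.1, "dz": -0.2, "yaw": -20, "gripper": 0.3},
    {"dx": 0, "dy": 0.1, "dz": -0.2, "yaw": -30, "gripper": 0.3},
    {"dx": 0, "dy": 0.1, "dz": -0.2, "yaw": -40, "gripper": 0.3},
    {"dx": 0, "dy": 0.1, "dz": -0.2, "yaw": -50, "gripper": 0.3},
  ],
)

```text
clock: 7.0
tcp_pos: [0.5608, -0.1491, 0.2018]
orientation: [-2.369, -2.06, 0.002]
contact_force: [-0.1, -0.7, -5.1]
grip_width: 0.0616
gripper_force: 56.9
```

send_rows(
  steps=[
    {"dx": 0, "dy": 0, "dz": 0, "yaw": -10, "gripper": 0.3},
    {"dx": 0, "dy": 0, "dz": 0, "yaw": -20, "gripper": 0.3},
    {"dx": 0, "dy": 0, "dz": 0, "yaw": -30, "gripper": 0.3},
    {"dx": 0, "dy": 0, "dz": 0, "yaw": -40, "gripper": 0.3},
    {"dx": 0, "dy": 0, "dz": 0, "yaw": -50, "gripper": 0.3},
  ],
)

```text
clock: 7.62
tcp_pos: [0.5607, -0.1492, 0.2017]
orientation: [-1.277, -2.867, 0.0]
contact_force: [-0.4, -1.4, -5.2]
grip_width: 0.0615
gripper_force: 56.9
```

send_rows(
  steps=[
    {"dx": 0, "dy": 0, "dz": 0, "yaw": -10, "gripper": 0.3},
    {"dx": 0, "dy": 0, "dz": 0, "yaw": -20, "gripper": 0.3},
    {"dx": 0, "dy": 0, "dz": 0, "yaw": -30, "gripper": 0.3},
    {"dx": 0, "dy": 0, "dz": 0, "yaw": -34, "gripper": 0.3},
    {"dx": 0, "dy": 0, "dz": 0, "yaw": -34, "gripper": 0.3},
  ],
)

```text
clock: 8.25
tcp_pos: [0.5608, -0.1493, 0.2019]
orientation: [-0.393, -3.114, -0.001]
contact_force: [0.0, 1.0, -5.2]
grip_width: 0.0616
gripper_force: 56.9
```

```bash
python3 - <<'E'
from h import *
go(.561,-.149,.2025,166)
s=save('scene','s3'); cv2.imwrite('pics/s3c.png',cv2.resize(s['color'][130:310,120:340,::-1],None,fx=3,fy=3))
t=save('top','t3')
E
```

```text
t 8.25 tcp [ 0.5608 -0.1493  0.2019] toolx 165.6 tilt 0.14 J [ 12.7  22.   -4.9 105.1   2.3  53.1  82.3] w 0.0616 F 56.9
  go d(cm) [-0.01  0.04 -0.06] yaw -0.4
```

View pics/s3c.png

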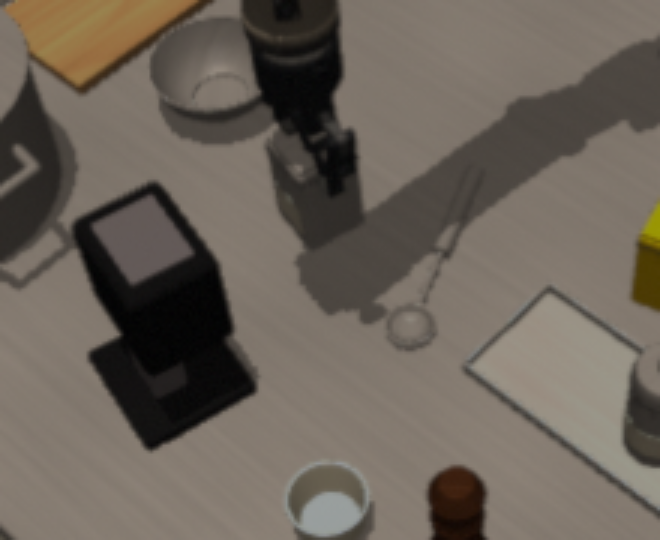

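The unlabelled back (335,210) faces the scene camera and the left label (290,205) faces the window, as intended. I hold here, then turn 90° for the front label.

send_rows(
  steps=[
    {"dx": 0, "dy": 0, "dz": 0, "yaw": 0, "gripper": 0.3},
    {"dx": 0, "dy": 0, "dz": 0, "yaw": 0, "gripper": 0.3},
    {"dx": 0, "dy": 0, "dz": 0, "yaw": 0, "gripper": 0.3},
    {"dx": 0, "dy": 0, "dz": 0, "yaw": 0, "gripper": 0.3},
    {"dx": 0, "dy": 0, "dz": 0, "yaw": 0, "gripper": 0.3},
  ],
)

```text
clock: 8.98
tcp_pos: [0.5618, -0.1494, 0.2033]
orientation: [0.392, 3.117, 0.0]
contact_force: [0.1, 0.0, -3.8]
grip_width: 0.0617
gripper_force: 56.9
```

send_rows(
  steps=[
    {"dx": 0, "dy": 0, "dz": 0, "yaw": 0, "gripper": 0.3},
    {"dx": 0, "dy": 0, "dz": 0, "yaw": 0, "gripper": 0.3},
    {"dx": 0, "dy": 0, "dz": 0, "yaw": 0, "gripper": 0.3},
    {"dx": 0, "dy": 0, "dz": 0, "yaw": 0, "gripper": 0.3},
    {"dx": 0, "dy": 0, "dz": 0, "yaw": 0, "gripper": 0.3},
  ],
)

```text
clock: 9.6
tcp_pos: [0.5618, -0.1494, 0.2033]
orientation: [0.392, 3.117, 0.0]
contact_force: [0.5, -0.4, -4.3]
grip_width: 0.0616
gripper_force: 56.9
```

send_rows(
  steps=[
    {"dx": 0, "dy": 0, "dz": 0, "yaw": 9, "gripper": 0.3},
    {"dx": 0, "dy": 0, "dz": 0, "yaw": 18, "gripper": 0.3},
    {"dx": 0, "dy": 0, "dz": 0, "yaw": 27, "gripper": 0.3},
    {"dx": 0, "dy": 0, "dz": 0, "yaw": 36, "gripper": 0.3},
    {"dx": 0, "dy": 0, "dz": 0, "yaw": 45, "gripper": 0.3},
  ],
)

```text
clock: 10.22
tcp_pos: [0.5618, -0.1493, 0.2033]
orientation: [-1.562, -2.726, -0.0]
contact_force: [-1.0, 0.6, -4.7]
grip_width: 0.0618
gripper_force: 57.1
```

send_rows(
  steps=[
    {"dx": 0, "dy": 0, "dz": 0, "yaw": 9, "gripper": 0.3},
    {"dx": 0, "dy": 0, "dz": 0, "yaw": 18, "gripper": 0.3},
    {"dx": 0, "dy": 0, "dz": 0, "yaw": 27, "gripper": 0.3},
    {"dx": 0, "dy": 0, "dz": 0, "yaw": 36, "gripper": 0.3},
    {"dx": 0, "dy": 0, "dz": 0, "yaw": 45, "gripper": 0.3},
  ],
)

```text
clock: 10.85
tcp_pos: [0.5618, -0.1492, 0.2033]
orientation: [-2.486, -1.921, -0.0]
contact_force: [-0.8, 0.5, -4.9]
grip_width: 0.0616
gripper_force: 57.1
```

send_rows(
  steps=[
    {"dx": 0, "dy": 0, "dz": 0, "yaw": 0, "gripper": 0.3},
    {"dx": 0, "dy": 0, "dz": 0, "yaw": 0, "gripper": 0.3},
    {"dx": 0, "dy": 0, "dz": 0, "yaw": 0, "gripper": 0.3},
    {"dx": 0, "dy": 0, "dz": 0, "yaw": 0, "gripper": 0.3},
    {"dx": 0, "dy": 0, "dz": 0, "yaw": 0, "gripper": 0.3},
  ],
)

```text
clock: 11.48
tcp_pos: [0.5618, -0.1495, 0.2033]
orientation: [2.481, 1.927, 0.0]
contact_force: [0.0, 0.2, -5.3]
grip_width: 0.0619
gripper_force: 57.1
```

```bash
python3 - <<'E'
from h import *
go(.561,-.149,.2025,76)
s=save('scene','s4'); cv2.imwrite('pics/s4c.png',cv2.resize(s['color'][130:310,120:340,::-1],None,fx=3,fy=3))
E
```

```text
t 11.47 tcp [ 0.5618 -0.1495  0.2033] toolx 75.7 tilt 0.0 J [ -2.2  22.1  14.  106.1  -6.6  52.6   0.5] w 0.0619 F 57.1
  go d(cm) [ 0.03 -0.09  0.08] yaw -0.3
```

View pics/s4c.png

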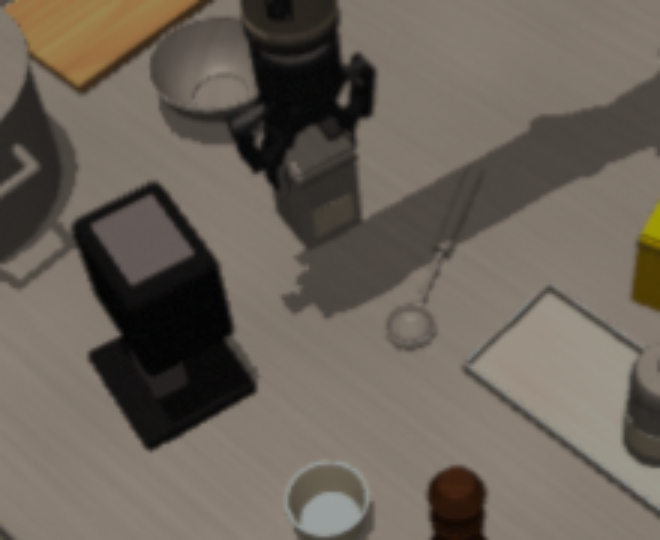

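The left label at (335,215) faces +y and the front faces the robot. I had the sense reversed: a label's outward normal must point at the scanner (-14°), not along 166°. Nothing has been read yet, so the order is intact. The correct tool angles are T=-14 for left, about 250 for front and 166 for right. I turn +90° for the left label.

send_rows(
  steps=[
    {"dx": 0, "dy": 0, "dz": 0, "yaw": 9, "gripper": 0.3},
    {"dx": 0, "dy": 0, "dz": 0, "yaw": 18, "gripper": 0.3},
    {"dx": 0, "dy": 0, "dz": 0, "yaw": 27, "gripper": 0.3},
    {"dx": 0, "dy": 0, "dz": 0, "yaw": 36, "gripper": 0.3},
    {"dx": 0, "dy": 0, "dz": 0, "yaw": 45, "gripper": 0.3},
  ],
)

```text
clock: 12.15
tcp_pos: [0.5618, -0.1493, 0.2033]
orientation: [-3.032, -0.823, -0.0]
contact_force: [0.1, -0.3, -4.3]
grip_width: 0.0614
gripper_force: 57.1
```

send_rows(
  steps=[
    {"dx": 0, "dy": 0, "dz": 0, "yaw": 9, "gripper": 0.3},
    {"dx": 0, "dy": 0, "dz": 0, "yaw": 18, "gripper": 0.3},
    {"dx": 0, "dy": 0, "dz": 0, "yaw": 27, "gripper": 0.3},
    {"dx": 0, "dy": 0, "dz": 0, "yaw": 36, "gripper": 0.3},
    {"dx": 0, "dy": 0, "dz": 0, "yaw": 45, "gripper": 0.3},
  ],
)

```text
clock: 12.78
tcp_pos: [0.5619, -0.1492, 0.2033]
orientation: [-3.116, 0.399, -0.0]
contact_force: [0.1, 0.6, -4.3]
grip_width: 0.0616
gripper_force: 57.1
```

send_rows(
  steps=[
    {"dx": 0, "dy": 0, "dz": 0, "yaw": 0, "gripper": 0.3},
    {"dx": 0, "dy": 0, "dz": 0, "yaw": 0, "gripper": 0.3},
    {"dx": 0, "dy": 0, "dz": 0, "yaw": 0, "gripper": 0.3},
  ],
)

```text
clock: 13.15
tcp_pos: [0.5618, -0.1494, 0.2034]
orientation: [-3.117, 0.39, -0.0]
contact_force: [-0.5, -0.5, -3.9]
grip_width: 0.0616
gripper_force: 57.0
```

```bash
python3 - <<'E'
from h import *
go(.561,-.149,.2025,-14)
s=save('scene','s5'); a=cv2.resize(s['color'][130:310,120:340,::-1],None,fx=3,fy=3)
cv2.imwrite('pics/s5c.png',a)
E
```

```text
t 13.15 tcp [ 0.5618 -0.1494  0.2034] toolx -14.2 tilt 0.01 J [-17.8  24.7  34.8 107.1 -17.3  53.5 -79.3] w 0.0616 F 57.0
  go d(cm) [-0.09 -0.02  0.09] yaw -0.2
```

View pics/s5c.png

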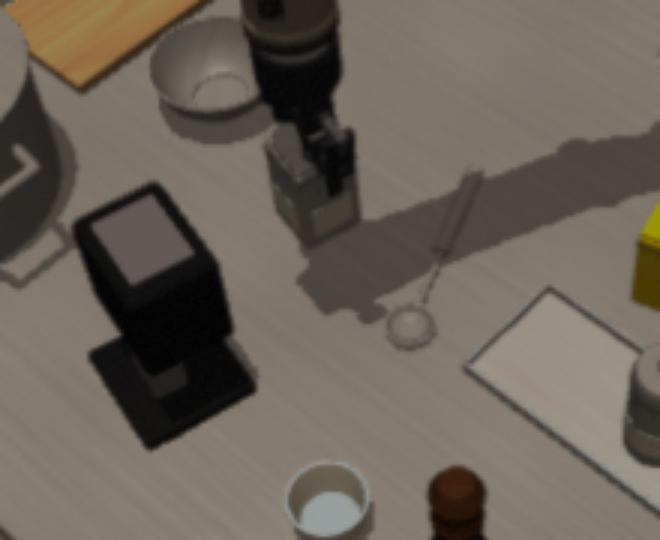

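The left label (288,205) now faces the scanner and the front label (335,215) faces the camera. J7 moves only about 80° per 90° turn, so the front label is reachable directly with another +90°. I hold, then turn.

send_rows(
  steps=[
    {"dx": 0, "dy": 0, "dz": 0, "yaw": 0, "gripper": 0.3},
    {"dx": 0, "dy": 0, "dz": 0, "yaw": 0, "gripper": 0.3},
    {"dx": 0, "dy": 0, "dz": 0, "yaw": 0, "gripper": 0.3},
    {"dx": 0, "dy": 0, "dz": 0, "yaw": 0, "gripper": 0.3},
    {"dx": 0, "dy": 0, "dz": 0, "yaw": 0, "gripper": 0.3},
  ],
)

```text
clock: 13.82
tcp_pos: [0.5618, -0.1494, 0.2033]
orientation: [3.117, -0.392, -0.0]
contact_force: [0.0, -0.8, -4.9]
grip_width: 0.0616
gripper_force: 57.0
```

send_rows(
  steps=[
    {"dx": 0, "dy": 0, "dz": 0, "yaw": 0, "gripper": 0.3},
    {"dx": 0, "dy": 0, "dz": 0, "yaw": 0, "gripper": 0.3},
    {"dx": 0, "dy": 0, "dz": 0, "yaw": 0, "gripper": 0.3},
    {"dx": 0, "dy": 0, "dz": 0, "yaw": 0, "gripper": 0.3},
    {"dx": 0, "dy": 0, "dz": 0, "yaw": 0, "gripper": 0.3},
  ],
)

```text
clock: 14.45
tcp_pos: [0.5618, -0.1494, 0.2033]
orientation: [-3.117, 0.392, 0.0]
contact_force: [-0.4, -0.2, -4.8]
grip_width: 0.0616
gripper_force: 57.0
```

send_rows(
  steps=[
    {"dx": 0, "dy": 0, "dz": 0, "yaw": 9, "gripper": 0.3},
    {"dx": 0, "dy": 0, "dz": 0, "yaw": 18, "gripper": 0.3},
    {"dx": 0, "dy": 0, "dz": 0, "yaw": 27, "gripper": 0.3},
    {"dx": 0, "dy": 0, "dz": 0, "yaw": 36, "gripper": 0.3},
    {"dx": 0, "dy": 0, "dz": 0, "yaw": 45, "gripper": 0.3},
  ],
)

```text
clock: 15.08
tcp_pos: [0.5618, -0.1493, 0.2033]
orientation: [-2.726, 1.562, -0.0]
contact_force: [-0.3, 0.9, -4.8]
grip_width: 0.0613
gripper_force: 57.1
```

send_rows(
  steps=[
    {"dx": 0, "dy": 0, "dz": 0, "yaw": 9, "gripper": 0.3},
    {"dx": 0, "dy": 0, "dz": 0, "yaw": 18, "gripper": 0.3},
    {"dx": 0, "dy": 0, "dz": 0, "yaw": 27, "gripper": 0.3},
    {"dx": 0, "dy": 0, "dz": 0, "yaw": 36, "gripper": 0.3},
    {"dx": 0, "dy": 0, "dz": 0, "yaw": 42, "gripper": 0.3},
  ],
)

```text
clock: 15.7
tcp_pos: [0.5619, -0.1491, 0.2033]
orientation: [-1.987, 2.433, 0.0]
contact_force: [0.3, -0.9, -4.5]
grip_width: 0.0615
gripper_force: 57.2
```

```bash
python3 - <<'E'
from h import *
go(.561,-.149,.2025,-104)
E
```

```text
t 15.7 tcp [ 0.5619 -0.1491  0.2033] toolx -101.5 tilt 0.01 J [ -32.2   32.5   57.3  107.9  -32.4   57.6 -152.4] w 0.0615 F 57.2
  go d(cm) [0.01 0.09 0.08] yaw 2.5
```

The front label is within 2° of facing the window. I hold for 1.25 s, then turn back 270° to T=166 for the right label.

send_rows(
  steps=[
    {"dx": 0, "dy": 0, "dz": 0, "yaw": 0, "gripper": 0.3},
    {"dx": 0, "dy": 0, "dz": 0, "yaw": 0, "gripper": 0.3},
    {"dx": 0, "dy": 0, "dz": 0, "yaw": 0, "gripper": 0.3},
    {"dx": 0, "dy": 0, "dz": 0, "yaw": 0, "gripper": 0.3},
    {"dx": 0, "dy": 0, "dz": 0, "yaw": 0, "gripper": 0.3},
  ],
)

```text
clock: 16.32
tcp_pos: [0.5618, -0.1494, 0.2033]
orientation: [-1.991, 2.43, 0.0]
contact_force: [0.1, -0.3, -3.8]
grip_width: 0.0618
gripper_force: 57.1
```

send_rows(
  steps=[
    {"dx": 0, "dy": 0, "dz": 0, "yaw": 0, "gripper": 0.3},
    {"dx": 0, "dy": 0, "dz": 0, "yaw": 0, "gripper": 0.3},
    {"dx": 0, "dy": 0, "dz": 0, "yaw": 0, "gripper": 0.3},
    {"dx": 0, "dy": 0, "dz": 0, "yaw": 0, "gripper": 0.3},
    {"dx": 0, "dy": 0, "dz": 0, "yaw": 0, "gripper": 0.3},
  ],
)

```text
clock: 16.95
tcp_pos: [0.5618, -0.1494, 0.2033]
orientation: [1.991, -2.43, -0.0]
contact_force: [-0.1, -0.1, -4.3]
grip_width: 0.0614
gripper_force: 57.1
```

```bash
python3 - <<'E'
from h import *
go(.561,-.149,.2025,-104)
s=save('scene','s6'); a=cv2.resize(s['color'][130:310,120:340,::-1],None,fx=3,fy=3)
cv2.imwrite('pics/s6c.png',a)
E
```

```text
t 16.95 tcp [ 0.5618 -0.1494  0.2033] toolx -101.3 tilt 0.0 J [ -32.2   32.5   57.2  107.9  -32.3   57.6 -152.2] w 0.0614 F 57.1
  go d(cm) [-0.02  0.08  0.08] yaw 2.7
```

View pics/s6c.png

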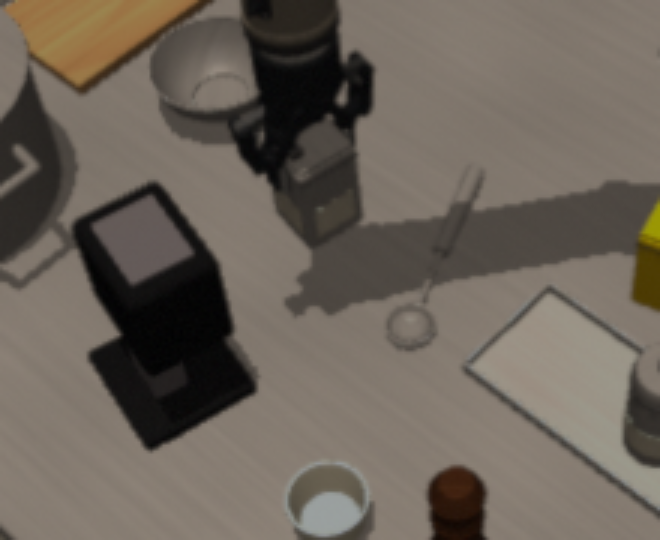

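The tab (300,155) is on the scanner side and the right label (335,215) faces the camera, so the front label is at the window. Next is the right label.

send_rows(
  steps=[
    {"dx": 0, "dy": 0, "dz": 0, "yaw": -10, "gripper": 0.3},
    {"dx": 0, "dy": 0, "dz": 0, "yaw": -20, "gripper": 0.3},
    {"dx": 0, "dy": 0, "dz": 0, "yaw": -30, "gripper": 0.3},
    {"dx": 0, "dy": 0, "dz": 0, "yaw": -40, "gripper": 0.3},
    {"dx": 0, "dy": 0, "dz": 0, "yaw": -50, "gripper": 0.3},
  ],
)

```text
clock: 17.62
tcp_pos: [0.5617, -0.1496, 0.2033]
orientation: [2.835, -1.353, 0.0]
contact_force: [1.3, -0.3, -5.3]
grip_width: 0.0613
gripper_force: 57.0
```

send_rows(
  steps=[
    {"dx": 0, "dy": 0, "dz": 0, "yaw": -10, "gripper": 0.3},
    {"dx": 0, "dy": 0, "dz": 0, "yaw": -20, "gripper": 0.3},
    {"dx": 0, "dy": 0, "dz": 0, "yaw": -30, "gripper": 0.3},
    {"dx": 0, "dy": 0, "dz": 0, "yaw": -40, "gripper": 0.3},
    {"dx": 0, "dy": 0, "dz": 0, "yaw": -50, "gripper": 0.3},
  ],
)

```text
clock: 18.25
tcp_pos: [0.5616, -0.1498, 0.2032]
orientation: [3.141, -0.029, -0.0]
contact_force: [-0.3, -0.1, -5.4]
grip_width: 0.0616
gripper_force: 56.9
```

send_rows(
  steps=[
    {"dx": 0, "dy": 0, "dz": 0, "yaw": -10, "gripper": 0.3},
    {"dx": 0, "dy": 0, "dz": 0, "yaw": -20, "gripper": 0.3},
    {"dx": 0, "dy": 0, "dz": 0, "yaw": -30, "gripper": 0.3},
    {"dx": 0, "dy": 0, "dz": 0, "yaw": -40, "gripper": 0.3},
    {"dx": 0, "dy": 0, "dz": 0, "yaw": -50, "gripper": 0.3},
  ],
)

```text
clock: 18.88
tcp_pos: [0.5615, -0.1499, 0.2031]
orientation: [2.859, 1.301, -0.001]
contact_force: [0.1, -0.3, -4.4]
grip_width: 0.0618
gripper_force: 56.9
```

send_rows(
  steps=[
    {"dx": 0, "dy": 0, "dz": 0, "yaw": -10, "gripper": 0.3},
    {"dx": 0, "dy": 0, "dz": 0, "yaw": -20, "gripper": 0.3},
    {"dx": 0, "dy": 0, "dz": 0, "yaw": -30, "gripper": 0.3},
    {"dx": 0, "dy": 0, "dz": 0, "yaw": -40, "gripper": 0.3},
    {"dx": 0, "dy": 0, "dz": 0, "yaw": -50, "gripper": 0.3},
  ],
)

```text
clock: 19.5
tcp_pos: [0.5615, -0.15, 0.2031]
orientation: [-2.042, -2.387, 0.001]
contact_force: [0.3, -0.1, -5.1]
grip_width: 0.0617
gripper_force: 56.9
```

send_rows(
  steps=[
    {"dx": 0, "dy": 0, "dz": 0, "yaw": -10, "gripper": 0.3},
    {"dx": 0, "dy": 0, "dz": 0, "yaw": -20, "gripper": 0.3},
    {"dx": 0, "dy": 0, "dz": 0, "yaw": -30, "gripper": 0.3},
    {"dx": 0, "dy": 0, "dz": 0, "yaw": -40, "gripper": 0.3},
    {"dx": 0, "dy": 0, "dz": 0, "yaw": -50, "gripper": 0.3},
  ],
)

```text
clock: 20.12
tcp_pos: [0.5615, -0.1501, 0.203]
orientation: [-0.842, -3.026, 0.001]
contact_force: [0.0, 0.2, -4.9]
grip_width: 0.0613
gripper_force: 57.0
```

```bash
python3 - <<'E'
from h import *
go(.561,-.149,.2025,166)
E
```

```text
t 20.12 tcp [ 0.5615 -0.1501  0.203 ] toolx 148.9 tilt 0.04 J [ 10.5  21.8  -2.2 105.2   1.   53.   66.8] w 0.0613 F 57.0
  go d(cm) [0.1  0.07 0.05] yaw -17.1
```

send_rows(
  steps=[
    {"dx": 0, "dy": 0, "dz": 0, "yaw": -9, "gripper": 0.3},
    {"dx": 0, "dy": 0, "dz": 0, "yaw": -17, "gripper": 0.3},
    {"dx": 0, "dy": 0, "dz": 0, "yaw": -17, "gripper": 0.3},
    {"dx": 0, "dy": 0, "dz": 0, "yaw": -17, "gripper": 0.3},
    {"dx": 0, "dy": 0, "dz": 0, "yaw": -17, "gripper": 0.3},
  ],
)

```text
clock: 20.75
tcp_pos: [0.5617, -0.1495, 0.2032]
orientation: [-0.395, -3.117, 0.0]
contact_force: [-0.3, 0.4, -4.8]
grip_width: 0.0618
gripper_force: 57.0
```

send_rows(
  steps=[
    {"dx": 0, "dy": 0, "dz": 0, "yaw": 0, "gripper": 0.3},
    {"dx": 0, "dy": 0, "dz": 0, "yaw": 0, "gripper": 0.3},
    {"dx": 0, "dy": 0, "dz": 0, "yaw": 0, "gripper": 0.3},
    {"dx": 0, "dy": 0, "dz": 0, "yaw": 0, "gripper": 0.3},
    {"dx": 0, "dy": 0, "dz": 0, "yaw": 0, "gripper": 0.3},
  ],
)

```text
clock: 21.38
tcp_pos: [0.5618, -0.1494, 0.2033]
orientation: [-0.392, -3.117, -0.0]
contact_force: [0.6, 0.2, -4.7]
grip_width: 0.0613
gripper_force: 57.0
```

send_rows(
  steps=[
    {"dx": 0, "dy": 0, "dz": 0, "yaw": 0, "gripper": 0.3},
    {"dx": 0, "dy": 0, "dz": 0, "yaw": 0, "gripper": 0.3},
    {"dx": 0, "dy": 0, "dz": 0, "yaw": 0, "gripper": 0.3},
    {"dx": 0, "dy": 0, "dz": 0, "yaw": 0, "gripper": 0.3},
    {"dx": 0, "dy": 0, "dz": 0, "yaw": 0, "gripper": 0.3},
  ],
)

```text
clock: 22.0
tcp_pos: [0.5618, -0.1494, 0.2033]
orientation: [0.392, 3.117, 0.0]
contact_force: [0.1, 0.2, -5.4]
grip_width: 0.0612
gripper_force: 57.0
```

```bash
python3 - <<'E'
from h import *
go(.561,-.149,.32,166)
t=save('top','t7'); s=save('scene','s7'); a=cv2.resize(s['color'][130:310,120:340,::-1],None,fx=3,fy=3)
cv2.imwrite('pics/s7c.png',a)
# others: recheck heads in top depth before/after
E
```

```text
t 22.0 tcp [ 0.5618 -0.1494  0.2033] toolx 165.7 tilt 0.0 J [ 13.2  22.   -5.7 105.    2.7  53.2  82. ] w 0.0612 F 57.0
  go d(cm) [  0.09   0.02 -11.67] yaw -0.3
```

View pics/s7c.png

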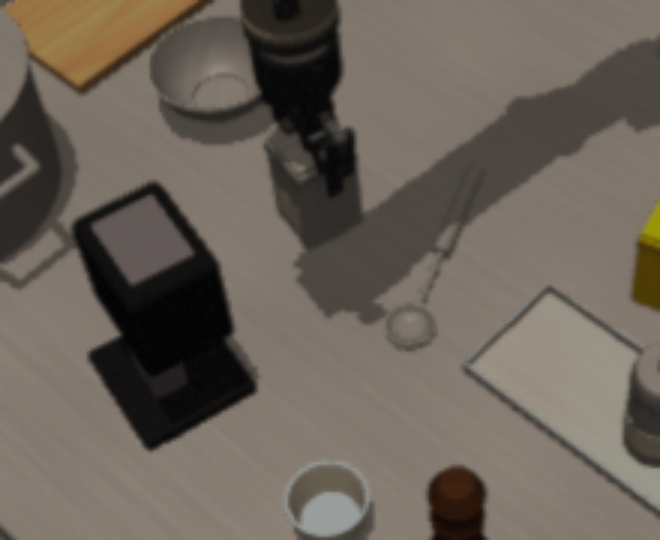

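The blank back faces the camera and the right label (290,210) faces the window. I raise it now.

send_rows(
  steps=[
    {"dx": 0, "dy": 0, "dz": -1, "yaw": 0, "gripper": 0.3},
    {"dx": 0, "dy": 0, "dz": -3.5, "yaw": 0, "gripper": 0.3},
    {"dx": 0, "dy": 0, "dz": -6.5, "yaw": 0, "gripper": 0.3},
    {"dx": 0, "dy": 0, "dz": -9.5, "yaw": 0, "gripper": 0.3},
    {"dx": 0, "dy": 0, "dz": -11.5, "yaw": 0, "gripper": 0.3},
  ],
)

```text
clock: 22.72
tcp_pos: [0.5622, -0.1495, 0.3208]
orientation: [0.392, 3.114, -0.0]
contact_force: [0.7, 0.1, -4.9]
grip_width: 0.0614
gripper_force: 57.1
```

send_rows(
  steps=[
    {"dx": 0, "dy": 0, "dz": 0, "yaw": 0, "gripper": 0.3},
    {"dx": 0, "dy": 0, "dz": 0, "yaw": 0, "gripper": 0.3},
    {"dx": 0, "dy": 0, "dz": 0, "yaw": 0, "gripper": 0.3},
    {"dx": 0, "dy": 0, "dz": 0, "yaw": 0, "gripper": 0.3},
    {"dx": 0, "dy": 0, "dz": 0, "yaw": 0, "gripper": 0.3},
  ],
)

```text
clock: 23.35
tcp_pos: [0.5616, -0.1494, 0.3179]
orientation: [-0.392, -3.116, -0.0]
contact_force: [-0.4, -0.1, -4.6]
grip_width: 0.0612
gripper_force: 57.3
```

```bash
python3 - <<'E'
from h import *
go(.561,-.149,.32,166)
s=save('scene','s8'); P=cloud(s); q=P[(abs(P[...,0]-.565)<.06)&(abs(P[...,1]+.12)<.06)&(P[...,2]>.15)]
print('lowest held z',np.percentile(q[:,2],[0.5,2,10]),len(q), status.get_obs()['qvel'].round(3))
E
```

```text
t 23.35 tcp [ 0.5616 -0.1494  0.3179] toolx 165.7 tilt 0.04 J [13.3 15.7 -5.6 97.8  1.7 66.6 82.9] w 0.0612 F 57.3
  go d(cm) [ 0.07  0.02 -0.21] yaw -0.3
lowest held z [0.239137   0.25254512 0.32217405] 6716 [-0.    -0.003 -0.001 -0.001  0.     0.001 -0.001]
```

The canister's bottom is at about 0.23 m, and it is held still and level. I hand in.

```bash
python3 -c "
from h import *
print(workorder.hand_in())"
```

```text
the job is handed in; nothing more can be done
None
```

I held the left, front and right labels at the scanner window in that order, then raised the canister until its bottom was about 0.23 m up and handed in with it still gripped, level and still; the hand-in returned no verdict. Before that I held it turned the wrong way at the spot (no label should have read there).

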